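# Unkey and draw a sleeve out of a heater well with its hook

### The arm

A 6-joint arm with a two-finger parallel gripper is mounted at the origin on the work surface. World frame = base frame: x ahead of the robot, y to its left, z up, the work surface at z = 0. Lengths are in m, angles in rad, forces in N, time in s.
With the tool pointing down it reaches from about 0.325 to 0.775 m from the base axis. Payload 5.5 kg.
Tool frame: the origin (TCP) lies midway between the tips of the shut fingers; the grasp point (between the pads) lies manip.grip_point_offset behind it (manip.grip_point_offset is the distance from the TCP to the grasp point, in m); z points along the fingers, y is the line along which they close (so a half turn about z gives the same grasp; the last joint's range is limited). The gripper opens to 88 mm and grips with 3 to 60 N. Pads are 20 mm wide; open, the fingers measure 115 mm over their backs; the gripper's body (75 mm by 178 mm) begins 61 mm behind the grasp point.
Start: joints at [-1.242, 0.091, 1.231, -0, 1.82, -0.057], TCP at [0.226, -0.556, 0.223] pointing down, gripper open.
Joint ranges: [-2.87, 2.87], [-0.86, 2.18], [0.17, 2.46], [-1.51, 4.65], [0.06, 2.69], [-2.65, 2.65]. Speed limits (rad/s): [2.57, 2.57, 3.01, 3.14, 3.14, 3.14].

### API

Orientations are given as a rotation vector (axis times angle).
In Python, from station import sensors, snapshot, manip, recognise, mark_of gives the robot as it stands.
- The arm moves only by the tool drive_tool, never from a script. Its arguments are lists of equal length, an entry for each row: "linear": the shift along the tool's x, y, z in mm, a list of three; "rot": the turn, a rotation vector about the tool's x, y, z in degrees, a list of three. In form: {"linear": [[tx, ty, tz], ...], "rot": [[wx, wy, wz], ...]}. A call has exactly 8 rows; each row is the pose to reach, as a shift and turn from the pose commanded when the call began, along the tool's axes at that moment; what a row does not reach only later rows make up. A row lasts 1/12 s, in which the tool goes at most 41.7 mm and 7.16 degrees, less where a joint would pass 70% of its speed; a pose out of reach is approached as far as the arm can. A call with a gripper value outside its range is refused whole. "jaw" is the closure, from -1 (fully open) to 1 (shut), set as the call begins (left out, the last holds). The fingers move at their own pace and stop on an object; "newtons" is the grip in N (left out, the last holds). Time passes only in rows, so rows that repeat a pose let the fingers close, or fill a call up. It gives the time, the measured TCP pose, the force, the opening and the grip force at its end, in the units of the state.
- sensors.get_obs(): the state, without advancing time (a new reading comes with each control period).
- snapshot(name): name is "scene" or "top" or "wrist"; returns a dict with "frame" (384x512x3 uint8, red, green, blue), "z_map" (384x512 float32, m along the optical axis (not along the pixel's ray), 0 where there is no reading), "fx", "fy", "cx", "cy" (pixels), "eye" and "rotation" of the camera in the world; the wrist camera has in their place "hand_eye" (4x4, takes a point from camera to tool coordinates, whose origin is the TCP and whose axes are the flange's). Camera axes: x right, y up, looking along -z (the intrinsics and any distortion apply to the point x, -y, -z); pixel columns grow to the right and rows downward; lengths in m; the calibration is good to about 2 mm. The wrist camera is an equidistant fisheye: a pixel r from the principal point sees the ray r / f radians off the axis. A picture is of the moment at which its call begins: read the wrist's pose just before it.
- manip.finish_job(): hands the job in; it is judged then, once.
Trained networks look in a picture, given as the dict that the camera call returned (one of the last four; its "shot" number tells which), for a name from the list of things; names that differ only in an ending like _2 or _b are one class to them, and where a whole thing is asked for, a point or a joint stands for the part that bears it (a point fixed in the world has none). Each returns a list of dicts, best first, with "confidence" (0 to 1); they miss things now and then, are a little off and sometimes report something else, mostly with a low value. They report only what shows in the picture. A call takes as long as a camera call. They do not tell look-alikes from the thing itself.
- recognise(name, picture): "centre" ([column, row] in pixels, amid what is visible of it).
- mark_of(name, picture): "centre" ([column, row] in pixels: a listed point, or the origin of a listed thing).
The state is a dict: "time": time; "joint_pos": joint angles; "qvel": joint speeds; "joint_efforts": joint torques, N m; "position": TCP position; "orientation": TCP orientation; "contact_force": force on the tool from outside, world axes, zero at the start; "wrist_torque": the same for the moment, N m; "opening": finger opening in m; "grip_force": force on a finger pad.
Only numpy, scipy, OpenCV 4.12 (cv2) and the standard library are available. Lean on these libraries where they do the work, as an engineer would, in place of code of your own. Each camera call takes 0.05 s, during which the arm holds its last target. There are 200 camera calls.

### The job

Using the blue-handled hook from its stand, catch the orange eye of the brass sleeve deep in the heater's well and lift until its lugs come gently up under the keyed blue plate; pulling only lightly and moving slowly, turn it anticlockwise (seen from above) by feel until the lugs find the keyways, then draw it right out. Set it gently upright in the steel tray, unhook, and hang the hook back in its stand with its collar resting on the rim. Touch the sleeve only with the hook, never pull or press on it with more than about 25 N, and leave the bottle, beaker and jar alone.

Things in the scene. Friction and masses are not known exactly. Their poses are not given: they have to be found in the camera images.
- hook: Extraction hook, loose, 140 g, hangs upright in its stand at the start. Origin: on the rod's axis at the underside of the foot; z up the rod, x the way the foot points. Foot: flat bar 8 wide (y), 5 thick (z 0 to 5), x -2.5 to +14 mm; a lip at its tip (x 12 to 14) rises 3 mm more, to z = 8. Rod 5 mm diameter.
- hook_grip (a point): Middle of the hook's blue handle, where to hold it: 115 mm above the hook's origin, same axes. Handle 26 (x) by 18 (y) mm, from 80 to 145 mm above the hook's origin; close the fingers across its y. Below it a steel collar 50 (x) by 42 (y), 75 to 80 mm above the hook's origin.
- stand: Fixed grey block, 70 (x) by 60 (y) by 80 mm high, on a foot plate 90 by 80; an upright hole right through its centre, 36 (x) by 28 (y) mm. Origin: centre of the underside. The hook hangs in it by its collar on the rim (z = 80), its origin then 5 mm above the stand's; it starts centred, with its axes along the stand's. It fits either way round.
- heater: Fixed white dry-block heater, 160 (x) by 150 (y) by 100 mm high. Origin: centre of the underside, z up. Upright round well at its centre, 74 mm diameter, floor at z = 10 mm.
- plate (a point): Centre of the keyed blue plate's top face, on the heater, 106 mm above its origin (axes are the heater's). Plate: fixed, 6 thick, round hole 56 mm diameter, two opposite keyways 16 wide reaching 36 mm from the centre. Their heading is not measured: seen or felt, it lies 25 to 65 degrees anticlockwise from above of the sleeve's lug line at the start.
- sleeve: Brass sleeve, loose, 160 to 260 g, upright and centred on the well's floor, turned any way. Origin: centre of its underside, z up. Body 44 mm diameter, 40 high. Lug bar 8 mm thick along its y at z = 35, to y = +-33: too long for the plate's round hole (it meets the plate's underside after 51 mm of lift), it passes only in line with the keyways, within about 8 degrees.
- eye (a point): Middle of the underside of the orange eye's crossbar, 62 mm above the sleeve's origin, same axes. Eye in the sleeve's yz plane: opening 12 wide (y), 22 high (down to the sleeve's top), strap 6 deep (x), crossbar 4 thick. The hook's foot goes through along x from either side; turning, it has about 27 degrees of play before it bears on the legs.
- tray: Fixed shallow steel tray, 190 (x) by 150 (y) by 16 mm high, wall 4, floor 4 mm thick. Origin: centre of the underside.
- dropper: Amber bottle with black cap, 40 mm diameter, 85 high, loose; bystander. Origin: centre of the underside.
- beaker: Glass beaker, 54 mm diameter, 65 high, loose; bystander. Origin: centre of the underside.
- jar: White jar with orange cap, 52 mm diameter, 60 high, loose; bystander. Origin: centre of the underside.
Mind the look-alikes: they are no part of the job. Of the things that look like the tray, take the one that is farthest from the robot's base at the start.

How it is judged:
On the way, in this order (a step that is already met when the one before it is completed fails the run):
1. the sleeve hangs on the hook, lifted at least 8 mm off the floor of the well (z of sleeve in the frame of heater above 0.018 m and contact force between hook and sleeve above 0.5 N), for 0.2 s.
2. the sleeve is drawn right out, above the plate, on the hook (z of sleeve in the frame of heater above 0.108 m and contact force between hook and sleeve above 0.5 N), for 0.1 s.
At the end, for the whole second after the job is handed in: The sleeve stands upright (within 7 degrees) and still on the floor of the tray, wholly inside its walls, and the hook hangs upright and still in its stand with its collar on the rim (foot within 4 mm of its starting height) (x of sleeve in the frame of tray between -0.072 and 0.072 m and y of sleeve in the frame of tray between -0.052 and 0.052 m and z of sleeve in the frame of tray between 0 and 0.008 m and angle between each of sleeve, hook's own z axis and vertical below 0.12 rad and linear speed of each of sleeve, hook below 0.02 m/s and horizontal distance between hook and stand below 0.016 m and z of hook in the frame of stand between 0 and 0.009 m and contact force between hook and sleeve below 0.1 N); the robot touches nothing.
It fails at once if the hook pulls or presses on the sleeve with more than 25 N (contact force between hook and sleeve above 25 N).
It fails at once if the robot itself touches the sleeve (contact force between any of the fingers, the arm and sleeve above 0.5 N).
It fails at once if the sleeve is dropped into or rammed on the tray (more than 25 N) (contact force between sleeve and tray above 25 N).
It fails at once if the bottle, beaker or jar is moved more than 30 mm (distance of any of dropper, beaker, jar from where it was at the start of the episode above 0.03 m).
It also fails if it takes over 64 s, if anything falls off the work surface, if the arm or the gripper's body presses on something with over 40 N, if the wrist force passes 120 N, or if a joint passes its speed limit or range.

## Working session

There is one attempt and no reset: what is moved stays moved. The work goes in short steps, Python scripts to look and compute and a tool call to move; the robot and the scene stay as the last step left them, time stands still between calls to the robot, and variables do not carry over. Pictures are saved under pics/ and viewed, at most 10 in all, crops included, and the job is handed in when it is done.

Besides the shell and the picture viewer there is one more tool, called after "Emit:" by a JSON object that holds its "api" and its "payload", one argument or row to a line. drive_tool: Moves the arm, as the interface text tells. Its arguments: {"type":"object","properties":{"linear":{"type":"array"},"rot":{"type":"array"},"jaw":{"type":"number"},"newtons":{"type":"number"}},"required":["linear","rot"]}

```bash
mkdir -p pics; ls; cat > h.py <<'E'
import numpy as np, cv2
from scipy.spatial.transform import Rotation as R
from station import sensors, snapshot, manip, recognise, mark_of
def ray(p,uv):
    x=(uv[0]-p['cx'])/p['fx']; y=(uv[1]-p['cy'])/p['fy']
    return np.array(p['rotation'])@np.array([x,-y,-1.])
def at_z(p,uv,z):
    d=ray(p,uv); e=np.array(p['eye']); return e+d*(z-e[2])/d[2]
def cloud(p):
    v,u=np.mgrid[:384,:512]; z=p['z_map']
    c=np.stack([(u-p['cx'])/p['fx']*z,-(v-p['cy'])/p['fy']*z,-z],-1)
    return c@np.array(p['rotation']).T+np.array(p['eye'])
def save(p,n): cv2.imwrite(f'pics/{n}.png',p['frame'][:,:,::-1])
E
python3 - <<'E'
from h import *
o=sensors.get_obs();print({k:np.round(v,3) for k,v in o.items()}, manip.grip_point_offset)
hz=dict(hook_grip=.12,stand=0,heater=0,plate=.106,sleeve=.01,eye=.072,tray=0,dropper=0,beaker=0,jar=0)
for n in('top','scene'):
    p=snapshot(n); save(p,n+'0'); np.savez(n+'0.npz',**p)
    print(n,p['fx'],p['fy'],p['cx'],p['cy'],np.round(p['eye'],3),np.round(p['rotation'],3).tolist(),p.keys())
    for k,z in hz.items():
        for m in mark_of(k,p)[:4]: print(k,np.round(m['centre'],1),round(m['confidence'],2),np.round(at_z(p,m['centre'],z),3))
E
```

```text
pics
{'time': np.float64(0.0), 'joint_pos': array([-1.242,  0.092,  1.232, -0.   ,  1.82 , -0.057]), 'qvel': array([-0.001,  0.001, -0.   ,  0.   , -0.001, -0.   ]), 'joint_efforts': array([-2.0000e-03, -4.4645e+01, -4.0645e+01,  6.9000e-02,  2.9000e-02,
       -0.0000e+00]), 'position': array([ 0.226, -0.556,  0.222]), 'orientation': array([-3.081, -0.602,  0.   ]), 'contact_force': array([0.801, 0.136, 0.61 ]), 'wrist_torque': array([ 0.002, -0.036,  0.024]), 'grip_force': np.float64(0.0), 'opening': np.float64(0.088)} 0.0187
top 396.8498664944783 396.8498664944783 256.2140097662884 190.59996583874698 [ 0.413 -0.02   1.242] [0.047, -0.069, -1.576] dict_keys(['frame', 'z_map', 'fx', 'fy', 'cx', 'cy', 'eye', 'rotation', 'shot'])Traceback (most recent call last):
  File "<stdin>", line 8, in <module>
  File "h.py", line 8, in at_z
    d=ray(p,uv); e=np.array(p['eye']); return e+d*(z-e[2])/d[2]
                                                           ~^^^
IndexError: invalid index to scalar variable.
```

Rotation is a rotation vector.

```bash
sed -i "s/np.array(p\['rotation'\])/R.from_rotvec(p['rotation']).as_matrix()/" h.py
python3 - <<'E'
from h import *
hz=dict(hook_grip=.12,hook=.005,stand=0,heater=0,plate=.106,sleeve=.01,eye=.072,tray=0,dropper=0,beaker=0,jar=0)
for n in('top','scene'):
    p=snapshot(n); save(p,n+'0'); np.savez(n+'0.npz',**p)
    print(n,np.round(p['eye'],3))
    for k,z in hz.items():
        for m in mark_of(k,p)[:4]: print(k,np.round(m['centre'],1),round(m['confidence'],2),np.round(at_z(p,m['centre'],z),3))
a=cv2.imread('pics/top0.png');b=cv2.imread('pics/scene0.png')
cv2.imwrite('pics/both.png',cv2.resize(np.vstack([a,b]),(400,600)))
E
```

```text
top [ 0.413 -0.02   1.242]
hook_grip [144.3 172.7] 0.62 [0.549 0.282 0.12 ]
hook [144.8 171. ] 0.73 [0.568 0.311 0.005]
hook [158.  178.4] 0.68 [0.545 0.27  0.005]
stand [155.1 175.3] 0.78 [0.555 0.28  0.   ]
heater [238.9 162.6] 0.69 [0.594 0.017 0.   ]
heater [240.8 160.4] 0.52 [0.601 0.011 0.   ]
plate [239.5 161.9] 0.91 [0.581 0.012 0.106]
sleeve [240.3 162.8] 0.69 [0.592 0.012 0.01 ]
eye [238.6 162.1] 0.51 [0.585 0.016 0.072]
tray [188. 252.] 0.89 [0.316 0.175 0.   ]
tray [351.3 282. ] 0.86 [ 0.22 -0.33  0.  ]
tray [324.  191.9] 0.62 [ 0.5  -0.25  0.  ]
dropper [193.6 111.7] 0.55 [0.758 0.16  0.   ]
beaker [279.7 103.8] 0.58 [ 0.783 -0.114  0.   ]
jar [236.2 107.9] 0.78 [0.77  0.025 0.   ]
scene [1.104 0.496 1.354]
hook_grip [333.8 261.5] 0.71 [0.548 0.277 0.12 ]
hook [326.1 277.1] 0.59 [0.551 0.271 0.005]
stand [326.8 280.3] 0.9 [0.556 0.278 0.   ]
heater [244.5 300.2] 0.62 [0.765 0.143 0.   ]
plate [252.9 211.1] 0.65 [0.578 0.    0.106]
sleeve [248.7 300.2] 0.72 [0.759 0.155 0.01 ]
sleeve [254.5 229.4] 0.55 [0.582 0.011 0.01 ]
eye [257.  217.8] 0.37 [0.572 0.012 0.072]
tray [216.6 165.7] 0.71 [ 0.487 -0.253  0.   ]
tray [255.2 108.2] 0.59 [ 0.208 -0.335  0.   ]
tray [346.7 205.1] 0.57 [0.31  0.164 0.   ]
tray [212.4 272.8] 0.33 [0.769 0.015 0.   ]
dropper [246.1 300.6] 0.56 [0.763 0.147 0.   ]
beaker [177.1 245.7] 0.75 [ 0.781 -0.127  0.   ]
jar [214.9 272.6] 0.69 [0.764 0.02  0.   ]
```

View pics/top0.png

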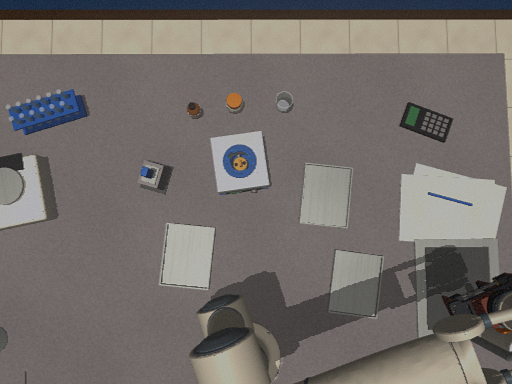

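View pics/scene0.png

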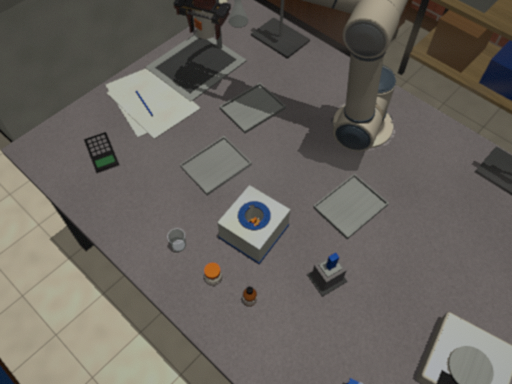

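Top view: heater at ~(240,162), stand at (150,174), trays at (326,195), (188,256) and (356,283). Scene view agrees. The farthest tray is the one near (0.495,-0.25). I'll hover over the heater to look with the wrist camera.

```bash
cat >> h.py <<'E'
# nominal tool: R = Rz(psi)Rx(pi)
def rel(xyz,psi=None,cur=None):
    """tool-frame linear mm and rotvec deg from the present measured pose to xyz (m), psi (deg)"""
    o=sensors.get_obs(); Rc=R.from_rotvec(o['orientation']); P=np.array(o['position'])
    m=Rc.as_matrix(); p0=np.degrees(np.arctan2(m[1,0],m[0,0]))
    psi=p0 if psi is None else psi
    T=R.from_euler('z',psi,degrees=True)*R.from_euler('x',180,degrees=True)
    l=Rc.inv().apply(np.array(xyz)-P)*1000; w=np.degrees((Rc.inv()*T).as_rotvec())
    print('t',round(float(o['time']),2),'pos',np.round(P,4),'psi',round(p0,1),'q6',round(float(o['joint_pos'][5]),2),'lin',np.round(l,1),'rot',np.round(w,1)); return l,w
def wcloud(p,o):
    """wrist fisheye: returns camera->world function"""
    Rc=R.from_rotvec(o['orientation']).as_matrix(); H=np.array(p['hand_eye'])
    return lambda c:(np.asarray(c)@H[:3,:3].T+H[:3,3])@Rc.T+np.array(o['position'])
def wray(p,uv):
    uv=np.asarray(uv,float); dx=(uv[...,0]-p['cx']);dy=(uv[...,1]-p['cy']); r=np.hypot(dx,dy)+1e-9; th=r/p['fx']
    return np.stack([np.sin(th)*dx/r,-np.sin(th)*dy/r,-np.cos(th)],-1)
def w_at_z(p,o,uv,z):
    f=wcloud(p,o); a=f(np.zeros(3)); b=f(wray(p,uv)); d=b-a; return a+d*((z-a[2])/d[...,2])[...,None] if d.ndim>1 else a+d*(z-a[2])/d[2]
def w_depth(p,o):
    v,u=np.mgrid[:384,:512]; r=wray(p,np.stack([u,v],-1)); z=p['z_map']
    return wcloud(p,o)(r/(-r[...,2:3])*z[...,None])
E
python3 - <<'E'
from h import *
rel([.55,.03,.36],22)
p=dict(np.load('top0.npz')); c=cloud(p)
# stand/heater/tray footprints by height band
for n,ctr,rad,lo,hi in(('stand',(.553,.28),.06,.07,.09),('heater',(.583,.013),.12,.09,.102),('handle',(.549,.281),.03,.13,.17)):
    q=c[(np.hypot(c[...,0]-ctr[0],c[...,1]-ctr[1])<rad)&(c[...,2]>lo)&(c[...,2]<hi)]
    if len(q): print(n,len(q),np.round(q.mean(0),3),cv2.minAreaRect((q[:,:2]*1000).astype(np.float32)))
E
```

```text
t 1.3 pos [ 0.2258 -0.5559  0.2226] psi 22.1 q6 -0.06 lin [ 520.9 -420.9 -137.4] rot [-0.   0.   0.1]
stand 388 [0.549 0.27  0.082] ((550.7396240234375, 274.1778564453125), (61.43806838989258, 70.9428482055664), 73.21527862548828)
heater 1600 [0.584 0.012 0.099] ((584.98828125, 12.487464904785156), (160.5486297607422, 150.18919372558594), 7.8346734046936035)
handle 79 [0.55  0.273 0.147] ((550.3875732421875, 274.3132019042969), (18.9632625579834, 25.538238525390625), 74.54000091552734)
```

Emit:
{"api": "drive_tool", "payload": {
  "linear": [
    [521, -421, -137],
    [521, -421, -137],
    [521, -421, -137],
    [521, -421, -137],
    [521, -421, -137],
    [521, -421, -137],
    [521, -421, -137],
    [521, -421, -137]
  ],
  "rot": [
    [0, 0, 0],
    [0, 0, 0],
    [0, 0, 0],
    [0, 0, 0],
    [0, 0, 0],
    [0, 0, 0],
    [0, 0, 0],
    [0, 0, 0]
  ]
}}

```text
time: 1.97
position: [0.3843, -0.2683, 0.2901]
orientation: [3.083, 0.602, 0.001]
contact_force: [1.0, -0.3, -0.6]
opening: 0.0882
grip_force: 0.0
```

```bash
python3 - <<'E'
from h import *
rel([.55,.03,.36],22)
E
```

```text
t 1.97 pos [ 0.3843 -0.2683  0.2901] psi 22.1 q6 0.5 lin [ 265.7 -214.1  -69.9] rot [ 0.  -0.   0.1]
```

Emit:
{"api": "drive_tool", "payload": {
  "linear": [
    [266, -214, -70],
    [266, -214, -70],
    [266, -214, -70],
    [266, -214, -70],
    [266, -214, -70],
    [266, -214, -70],
    [266, -214, -70],
    [266, -214, -70]
  ],
  "rot": [
    [0, 0, 0],
    [0, 0, 0],
    [0, 0, 0],
    [0, 0, 0],
    [0, 0, 0],
    [0, 0, 0],
    [0, 0, 0],
    [0, 0, 0]
  ]
}}

```text
time: 2.63
position: [0.5431, 0.0173, 0.3571]
orientation: [3.083, 0.603, 0.001]
contact_force: [0.9, -0.7, -0.4]
opening: 0.0881
grip_force: 0.0
```

```bash
python3 - <<'E'
from h import *
rel([.55,.03,.36],22)
o=sensors.get_obs();p=snapshot('wrist');save(p,'w1');np.savez('w1.npz',o=o['orientation'],pos=o['position'],**p)
print(p['fx'],p['cx'],p['cy'],np.round(p['hand_eye'],3).tolist())
for k in('plate','eye','hook_grip','stand'):
  for m in mark_of(k,p)[:2]: print(k,m, w_at_z(p,o,m['centre'],dict(plate=.106,eye=.072,hook_grip=.12,stand=0)[k]))
t=dict(np.load('top0.npz'));c=cloud(t)
q=c[(abs(c[...,0]-.5)<.14)&(abs(c[...,1]+.25)<.12)&(c[...,2]>.011)&(c[...,2]<.03)]
print(len(q),cv2.minAreaRect((q[:,:2]*1000).astype(np.float32)))
E
```

```text
t 2.63 pos [0.5431 0.0173 0.3571] psi 22.1 q6 1.15 lin [11.2 -9.1 -2.9] rot [ 0.  -0.   0.1]
297.3186396354542 253.0161257833477 194.4699024731112 [[-0.0, 0.963, 0.268, 0.073], [1.0, -0.0, 0.0, 0.001], [0.0, 0.268, -0.963, -0.162], [0.0, 0.0, 0.0, 1.0]]
plate {'centre': [267.5, 141.1], 'confidence': 0.57} [0.58345614 0.01148219 0.106     ]
eye {'centre': [266.2, 138.9], 'confidence': 0.72} [0.58353929 0.01186739 0.072     ]
hook_grip {'centre': [92.9, 103.1], 'confidence': 0.73} [0.54851463 0.27135499 0.12      ]
stand {'centre': [128.9, 100.5], 'confidence': 0.7} [0.55685908 0.26639279 0.        ]
stand {'centre': [269.5, 141.3], 'confidence': 0.65} [ 5.77446740e-01 -2.95706021e-04  0.00000000e+00]
313 ((490.2958068847656, -254.04470825195312), (151.03944396972656, 190.1082763671875), 83.53443908691406)
```

View pics/w1.png

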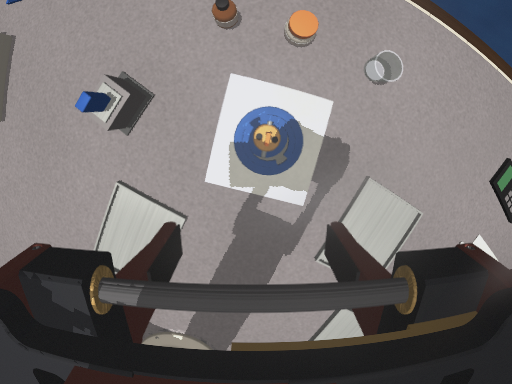

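Wrist view: heater well at (268,140), stand handle at (95,101). The plate and eye need a rectified zoom.

```bash
cat >> h.py <<'E'
def rectify(p,o,ctr,z,half=.045,n=400):
    """world-aligned top view (x right, y up) of plane z"""
    g=np.linspace(-half,half,n); X,Y=np.meshgrid(ctr[0]+g,ctr[1]-g)
    W=np.stack([X,Y,np.full_like(X,z)],-1)-np.array(o['position'])
    H=np.array(p['hand_eye']); c=(W@R.from_rotvec(o['orientation']).as_matrix()-H[:3,3])@H[:3,:3]
    rr=np.hypot(c[...,0],c[...,1]); th=np.arctan2(rr,-c[...,2])*p['fx']
    u=p['cx']+th*c[...,0]/rr; v=p['cy']-th*c[...,1]/rr
    return cv2.remap(p['frame'][:,:,::-1].copy(),u.astype(np.float32),v.astype(np.float32),cv2.INTER_CUBIC)
E
python3 - <<'E'
from h import *
d=dict(np.load('w1.npz'));o=dict(position=d['pos'],orientation=d['o'])
cv2.imwrite('pics/r1.png',np.hstack([rectify(d,o,(.585,.0125),z) for z in(.106,.07)]))
E
```

```text
(no output)
```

View pics/r1.png

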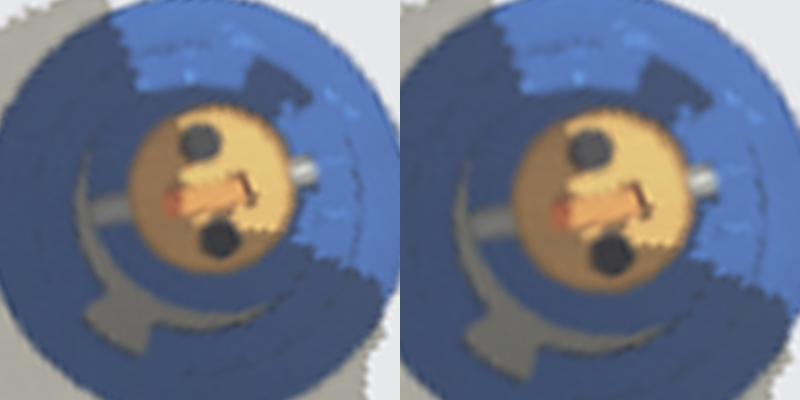

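Keyways at (120,320) and (280,85) give a heading of ≈56°. The lugs run (115,210)–(305,172), heading ≈11°, so about 44° of turn is needed. The eye is centred at ≈(0.585,0.012). Next, the hook.

```bash
python3 - <<'E'
from h import *
rel([.5505,.2742,.20],163)
E
```

```text
t 2.88 pos [0.5425 0.0152 0.3562] psi 22.1 q6 1.15 lin [ 105.1 -237.   156.1] rot [  -0.     0.  -140.9]
```

Emit:
{"api": "drive_tool", "payload": {
  "linear": [
    [105, -237, 156],
    [105, -237, 156],
    [105, -237, 156],
    [105, -237, 156],
    [105, -237, 156],
    [105, -237, 156],
    [105, -237, 156],
    [105, -237, 156]
  ],
  "rot": [
    [0, 0, -7],
    [0, 0, -14],
    [0, 0, -21],
    [0, 0, -28],
    [0, 0, -35],
    [0, 0, -42],
    [0, 0, -49],
    [0, 0, -56]
  ]
}}

```text
time: 3.55
position: [0.5489, 0.2763, 0.1955]
orientation: [-2.43, -1.986, 0.008]
contact_force: [-1.0, -1.0, 0.2]
opening: 0.0881
grip_force: 0.0
```

```bash
python3 - <<'E'
from h import *
rel([.5505,.2742,.20],163)
E
```

```text
t 3.55 pos [0.5489 0.2763 0.1955] psi 78.5 q6 0.61 lin [-1.8  2.  -4.5] rot [ -0.3  -0.1 -84.5]
```

Emit:
{"api": "drive_tool", "payload": {
  "linear": [
    [0, 0, 0],
    [0, 0, 0],
    [0, 0, 0],
    [0, 0, 0],
    [0, 0, 0],
    [0, 0, 0],
    [0, 0, 0],
    [0, 0, 0]
  ],
  "rot": [
    [0, 0, -7],
    [0, 0, -14],
    [0, 0, -21],
    [0, 0, -28],
    [0, 0, -35],
    [0, 0, -42],
    [0, 0, -49],
    [0, 0, -56]
  ]
}}

```text
time: 4.22
position: [0.551, 0.2721, 0.2007]
orientation: [1.22, 2.894, -0.0]
contact_force: [0.3, 0.4, 0.1]
opening: 0.0878
grip_force: 0.0
```

Emit:
{"api": "drive_tool", "payload": {
  "linear": [
    [0, 0, 0],
    [0, 0, 0],
    [0, 0, 0],
    [0, 0, 0],
    [0, 0, 0],
    [0, 0, 0],
    [0, 0, 0],
    [0, 0, 0]
  ],
  "rot": [
    [0, 0, -7],
    [0, 0, -14],
    [0, 0, -21],
    [0, 0, -28],
    [0, 0, -28],
    [0, 0, -28],
    [0, 0, -28],
    [0, 0, -28]
  ]
}}

```text
time: 4.88
position: [0.5508, 0.2737, 0.2005]
orientation: [0.494, 3.102, 0.0]
contact_force: [0.2, 0.1, -0.8]
opening: 0.0879
grip_force: 0.0
```

```bash
python3 - <<'E'
from h import *
rel([.5505,.2742,.1005],163)
o=sensors.get_obs();p=snapshot('wrist');np.savez('w2.npz',o=o['orientation'],pos=o['position'],**p)
c=w_depth(p,o)
for lo,hi,rad in((.13,.155,.03),(.072,.09,.055)):
    q=c[(np.hypot(c[...,0]-.55,c[...,1]-.274)<rad)&(c[...,2]>lo)&(c[...,2]<hi)&(p['z_map']>0)]
    print(len(q),np.round(q.mean(0),4),cv2.minAreaRect((q[:,:2]*1000).astype(np.float32)))
E
```

```text
t 4.88 pos [0.5508 0.2737 0.2005] psi 161.9 q6 -0.85 lin [  0.4   0.4 100. ] rot [ 0.   0.  -1.1]
870 [0.5482 0.2738 0.148 ] ((550.3009643554688, 273.0042724609375), (17.75341796875, 26.268476486206055), 71.8202133178711)
3213 [0.5443 0.2747 0.0818] ((550.5343017578125, 272.823974609375), (59.32583236694336, 70.89212799072266), 73.88762664794922)
```

Emit:
{"api": "drive_tool", "payload": {
  "linear": [
    [0, 0, 30],
    [0, 0, 60],
    [0, 0, 90],
    [0, 0, 100],
    [0, 0, 100],
    [0, 0, 100],
    [0, 0, 100],
    [0, 0, 100]
  ],
  "rot": [
    [0, 0, -1],
    [0, 0, -1],
    [0, 0, -1],
    [0, 0, -1],
    [0, 0, -1],
    [0, 0, -1],
    [0, 0, -1],
    [0, 0, -1]
  ]
}}

```text
time: 5.6
position: [0.5519, 0.2748, 0.1033]
orientation: [0.461, 3.104, 0.003]
contact_force: [0.1, 0.5, 0.3]
opening: 0.088
grip_force: 0.0
```

Emit:
{"api": "drive_tool", "payload": {
  "linear": [
    [0, 0, 0],
    [0, 0, 0],
    [0, 0, 0],
    [0, 0, 0],
    [0, 0, 0],
    [0, 0, 0],
    [0, 0, 0],
    [0, 0, 0]
  ],
  "rot": [
    [0, 0, 0],
    [0, 0, 0],
    [0, 0, 0],
    [0, 0, 0],
    [0, 0, 0],
    [0, 0, 0],
    [0, 0, 0],
    [0, 0, 0]
  ],
  "jaw": 1,
  "newtons": 45
}}

```text
time: 6.27
position: [0.5506, 0.2743, 0.1003]
orientation: [-0.462, -3.107, 0.0]
contact_force: [-0.5, -1.1, 0.1]
opening: 0.0377
grip_force: 0.0
```

```bash
python3 - <<'E'
from h import *
rel([.5505,.2742,.21],163)
E
```

```text
t 6.27 pos [0.5506 0.2743 0.1003] psi 163.1 q6 -0.87 lin [ 1.000e-01 -2.000e-01 -1.097e+02] rot [-0.  -0.   0.1]
```

Emit:
{"api": "drive_tool", "payload": {
  "linear": [
    [0, 0, 0],
    [0, 0, 0],
    [0, 0, 0],
    [0, 0, 0],
    [0, 0, 0],
    [0, 0, 0],
    [0, 0, 0],
    [0, 0, 0]
  ],
  "rot": [
    [0, 0, 0],
    [0, 0, 0],
    [0, 0, 0],
    [0, 0, 0],
    [0, 0, 0],
    [0, 0, 0],
    [0, 0, 0],
    [0, 0, 0]
  ]
}}

```text
time: 6.93
position: [0.5506, 0.2743, 0.1004]
orientation: [-0.462, -3.107, 0.0]
contact_force: [-0.4, -0.4, -0.9]
opening: 0.0175
grip_force: 45.0
```

Emit:
{"api": "drive_tool", "payload": {
  "linear": [
    [0, 0, -5],
    [0, 0, -15],
    [0, 0, -35],
    [0, 0, -60],
    [0, 0, -85],
    [0, 0, -110],
    [0, 0, -125],
    [0, 0, -125]
  ],
  "rot": [
    [0, 0, 0],
    [0, 0, 0],
    [0, 0, 0],
    [0, 0, 0],
    [0, 0, 0],
    [0, 0, 0],
    [0, 0, 0],
    [0, 0, 0]
  ]
}}

```text
time: 7.6
position: [0.5519, 0.2749, 0.2315]
orientation: [0.46, 3.1, 0.007]
contact_force: [0.1, 0.2, -0.6]
opening: 0.0176
grip_force: 45.0
```

```bash
python3 - <<'E'
from h import *
rel([.5505,.2742,.225],163)
o=sensors.get_obs();p=snapshot('wrist');save(p,'w3');print(mark_of('hook',p)[:2])
s=snapshot('scene');print([ (m,at_z(s,m['centre'],o['position'][2]-.0963)) for m in mark_of('hook',s)[:2]])
a=p['frame'][:,:,::-1][100:384,120:400]; b=s['frame'][:,:,::-1][220:290,290:370]
cv2.imwrite('pics/c3.png',np.hstack([cv2.resize(a,(400,400)),cv2.resize(b,(400,400),interpolation=2)]))
E
```

```text
t 7.6 pos [0.5519 0.2749 0.2315] psi 163.1 q6 -0.87 lin [ 1.2 -1.1  6.5] rot [0.3 0.4 0.1]
[{'centre': [253.7, 198.9], 'confidence': 0.69}]
[({'centre': [331.3, 259.9], 'confidence': 0.7}, array([0.55597983, 0.27206357, 0.13518206]))]
```

View pics/c3.png

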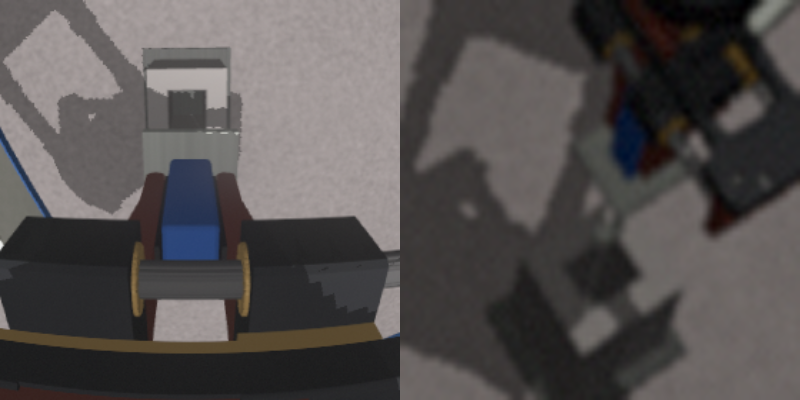

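The foot is hidden behind the collar. I'll carry the hook over the heater and look there with the scene camera.

```bash
python3 - <<'E'
from h import *
rel([.585,.0125,.26],101.3)
E
```

```text
t 7.8 pos [0.5503 0.2741 0.2236] psi 163.1 q6 -0.87 lin [-109.2 -240.3  -36.2] rot [-0.1 -0.1 61.8]
```

Emit:
{"api": "drive_tool", "payload": {
  "linear": [
    [-14, -30, -10],
    [-27, -60, -20],
    [-41, -90, -30],
    [-55, -120, -36],
    [-68, -150, -36],
    [-82, -180, -36],
    [-96, -210, -36],
    [-109, -240, -36]
  ],
  "rot": [
    [0, 0, 7],
    [0, 0, 14],
    [0, 0, 21],
    [0, 0, 28],
    [0, 0, 35],
    [0, 0, 42],
    [0, 0, 49],
    [0, 0, 56]
  ]
}}

```text
time: 8.47
position: [0.5848, 0.0114, 0.2592]
orientation: [-1.872, -2.519, 0.003]
contact_force: [0.6, 0.8, -0.9]
opening: 0.0177
grip_force: 45.0
```

Emit:
{"api": "drive_tool", "payload": {
  "linear": [
    [0, 0, 0],
    [0, 0, 0],
    [0, 0, 0],
    [0, 0, 0],
    [0, 0, 0],
    [0, 0, 0],
    [0, 0, 0],
    [0, 0, 0]
  ],
  "rot": [
    [0, 0, 6],
    [0, 0, 6],
    [0, 0, 6],
    [0, 0, 6],
    [0, 0, 6],
    [0, 0, 6],
    [0, 0, 6],
    [0, 0, 6]
  ]
}}

```text
time: 9.13
position: [0.5852, 0.0136, 0.2615]
orientation: [1.994, 2.427, 0.0]
contact_force: [-0.3, -1.2, -1.4]
opening: 0.0178
grip_force: 45.0
```

```bash
python3 - <<'E'
from h import *
rel([.585,.0125,.26],101.3)
o=sensors.get_obs()
s=snapshot('scene');np.savez('s4.npz',**s)
def proj(X):
    c=R.from_rotvec(s['rotation']).inv().apply(np.array(X)-np.array(s['eye'])); return s['cx']+s['fx']*c[0]/-c[2], s['cy']-s['fy']*c[1]/-c[2]
P=o['position']-[0,0,.0953]
a=np.radians(101.3);h=np.array([np.cos(a),np.sin(a),0])
print('rod',proj(P),'tip101',proj(P+.014*h),'tip-79',proj(P-.014*h))
u,v=map(int,proj(P))
cv2.imwrite('pics/c4.png',cv2.resize(s['frame'][v-35:v+25,u-40:u+40,::-1],(800,600),interpolation=cv2.INTER_CUBIC));print(u-40,v-35)
E
```

```text
t 9.13 pos [0.5852 0.0136 0.2615] psi 101.2 q6 -0.23 lin [-1.  -0.4  1.5] rot [ 0.   0.  -0.1]
rod (np.float64(254.44258484733757), np.float64(204.84473862313425)) tip101 (np.float64(258.6605120012222), np.float64(207.09518731748247)) tip-79 (np.float64(250.2482422788815), np.float64(202.60687333706878))
214 169
```

View pics/c4.png

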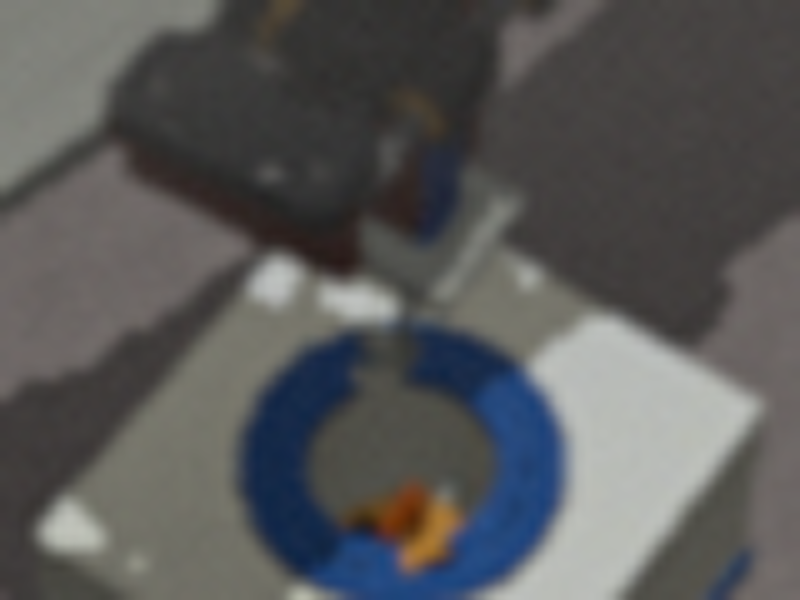

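```bash
python3 - <<'E'
from h import *
s=dict(np.load('s4.npz'));c=cloud(s)
P=np.array([.5852,.0136])
m=(np.hypot(c[...,0]-P[0],c[...,1]-P[1])<.03)&(c[...,2]>.155)&(c[...,2]<.23)
for (v,u) in np.argwhere(m): print(u,v,np.round((c[v,u]-[*P,.166])*1000,0))
E
```

```text
254 199 [ 1. -1. 32.]
254 200 [ 2.  0. 30.]
250 201 [  4. -14.  10.]
251 201 [  0. -13.   6.]
254 201 [ 0. -1. 20.]
250 202 [  4. -14.   5.]
251 202 [  2. -12.   5.]
252 202 [ 0. -9.  6.]
253 202 [-1. -6.  8.]
254 202 [ 4.  2. 22.]
249 203 [  6. -15.   1.]
250 203 [  6. -11.   5.]
251 203 [  4. -10.   4.]
252 203 [ 2. -8.  4.]
253 203 [-0. -6.  4.]
254 203 [ 3.  1. 15.]
255 203 [-3. -1.  6.]
250 204 [  8. -10.   4.]
251 204 [ 6. -8.  3.]
252 204 [ 5. -5.  4.]
253 204 [ 3. -3.  6.]
254 204 [3. 1. 9.]
255 204 [-0.  2.  6.]
252 205 [ 5. -4.  1.]
253 205 [6. 0. 7.]
254 205 [4. 2. 7.]
254 206 [5. 3. 4.]
```

Depth shows the foot pointing along −79° at psi 101. The entry point is 21 mm back from the eye along the tool's +x.

```bash
python3 - <<'E'
from h import *
rel([.5809,.0329,.2],101.3)
E
```

```text
t 9.18 pos [0.5852 0.0134 0.2615] psi 101.2 q6 -0.23 lin [19.9 -0.5 61.5] rot [ 0.   0.  -0.1]
```

Emit:
{"api": "drive_tool", "payload": {
  "linear": [
    [10, 0, 0],
    [20, 0, 0],
    [20, 0, 15],
    [20, 0, 30],
    [20, 0, 45],
    [20, 0, 55],
    [20, 0, 55],
    [20, 0, 55]
  ],
  "rot": [
    [0, 0, 0],
    [0, 0, 0],
    [0, 0, 0],
    [0, 0, 0],
    [0, 0, 0],
    [0, 0, 0],
    [0, 0, 0],
    [0, 0, 0]
  ]
}}

```text
time: 9.85
position: [0.581, 0.0332, 0.2061]
orientation: [-1.995, -2.426, 0.001]
contact_force: [-0.1, 0.6, -1.9]
opening: 0.0179
grip_force: 45.0
```

```bash
python3 - <<'E'
from h import *
rel([.5809,.0329,.1523],101.3)
E
```

```text
t 9.85 pos [0.581  0.0332 0.2061] psi 101.1 q6 -0.2 lin [-0.3 -0.1 53.8] rot [-0.1 -0.  -0.2]
```

Emit:
{"api": "drive_tool", "payload": {
  "linear": [
    [0, 0, 9],
    [0, 0, 18],
    [0, 0, 27],
    [0, 0, 36],
    [0, 0, 45],
    [0, 0, 54],
    [0, 0, 54],
    [0, 0, 54]
  ],
  "rot": [
    [0, 0, 0],
    [0, 0, 0],
    [0, 0, 0],
    [0, 0, 0],
    [0, 0, 0],
    [0, 0, 0],
    [0, 0, 0],
    [0, 0, 0]
  ]
}}

```text
time: 10.52
position: [0.581, 0.0326, 0.1514]
orientation: [-1.995, -2.425, 0.002]
contact_force: [-0.6, 0.1, -0.6]
opening: 0.0174
grip_force: 45.0
```

```bash
python3 - <<'E'
from h import *
e=np.array([.585,.0123]); a=np.radians(101.3)
rel([*(e+.0075*np.array([np.cos(a),np.sin(a)])),.1523],101.3); print(sensors.get_obs()['contact_force'])
E
```

```text
t 10.52 pos [0.581  0.0326 0.1514] psi 101.1 q6 -0.2 lin [-13.2   0.   -0.9] rot [-0.1 -0.  -0.2]
[-0.60369867  0.06777931 -0.57130414]
```

Emit:
{"api": "drive_tool", "payload": {
  "linear": [
    [-3, 0, 0],
    [-6, 0, 0],
    [-9, 0, 0],
    [-11, 0, 0],
    [-13, 0, 0],
    [-13, 0, 0],
    [-13, 0, 0],
    [-13, 0, 0]
  ],
  "rot": [
    [0, 0, 0],
    [0, 0, 0],
    [0, 0, 0],
    [0, 0, 0],
    [0, 0, 0],
    [0, 0, 0],
    [0, 0, 0],
    [0, 0, 0]
  ]
}}

```text
time: 11.18
position: [0.5839, 0.0199, 0.1524]
orientation: [-1.996, -2.426, -0.0]
contact_force: [0.3, 0.8, -0.9]
opening: 0.0181
grip_force: 45.0
```

Emit:
{"api": "drive_tool", "payload": {
  "linear": [
    [0, 0, -2],
    [0, 0, -4],
    [0, 0, -6],
    [0, 0, -8],
    [0, 0, -10],
    [0, 0, -13],
    [0, 0, -16],
    [0, 0, -20]
  ],
  "rot": [
    [0, 0, 0],
    [0, 0, 0],
    [0, 0, 0],
    [0, 0, 0],
    [0, 0, 0],
    [0, 0, 0],
    [0, 0, 0],
    [0, 0, 0]
  ]
}}

```text
time: 11.85
position: [0.5836, 0.0199, 0.172]
orientation: [-1.995, -2.425, 0.001]
contact_force: [-0.9, -1.1, -3.5]
opening: 0.0179
grip_force: 45.0
```

Emit:
{"api": "drive_tool", "payload": {
  "linear": [
    [0, 0, -4],
    [0, 0, -8],
    [0, 0, -8],
    [0, 0, -8],
    [0, 0, -8],
    [0, 0, -8],
    [0, 0, -8],
    [0, 0, -8]
  ],
  "rot": [
    [0, 0, 0],
    [0, 0, 0],
    [0, 0, 0],
    [0, 0, 0],
    [0, 0, 0],
    [0, 0, 0],
    [0, 0, 0],
    [0, 0, 0]
  ]
}}

```text
time: 12.52
position: [0.5838, 0.0199, 0.1801]
orientation: [-1.996, -2.426, 0.001]
contact_force: [-1.0, -0.2, -2.6]
opening: 0.0179
grip_force: 45.0
```

```bash
python3 - <<'E'
from h import *
rel([.585,.0125,.2],101.3)
o=sensors.get_obs();p=snapshot('wrist');
s=snapshot('scene');np.savez('s5.npz',**s);t=snapshot('top')
c=cloud(t)
q=c[(np.hypot(c[...,0]-.585,c[...,1]-.0125)<.026)]
print(len(q),np.histogram(q[:,2],bins=np.arange(0,.3,.02)))
for k in('eye','sleeve'): print(k,mark_of(k,s)[:1],mark_of(k,p)[:1])
cv2.imwrite('pics/c5.png',np.hstack([cv2.resize(s['frame'][185:245,215:295,::-1],(533,400),interpolation=2),cv2.resize(p['frame'][60:240,190:310,::-1],(267,400))]))
E
```

```text
t 12.52 pos [0.5838 0.0199 0.1801] psi 101.1 q6 -0.22 lin [ -7.5  -0.2 -19.9] rot [-0.  -0.  -0.2]
715 (array([ 1,  0,  3, 17,  0,  0,  0,  0,  0,  0,  0,  0,  0,  0]), array([0.  , 0.02, 0.04, 0.06, 0.08, 0.1 , 0.12, 0.14, 0.16, 0.18, 0.2 ,
       0.22, 0.24, 0.26, 0.28]))
eye [{'centre': [256.8, 218.2], 'confidence': 0.4}] [{'centre': [255.0, 198.7], 'confidence': 0.73}]
sleeve [{'centre': [255.5, 228.9], 'confidence': 0.56}] [{'centre': [248.8, 188.9], 'confidence': 0.68}]
```

View pics/c5.png

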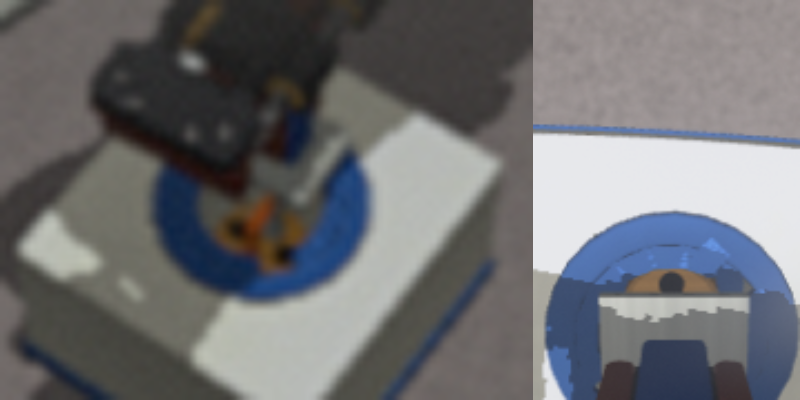

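```bash
python3 - <<'E'
from h import *
for f in('scene0','s5'):
    s=dict(np.load(f+'.npz'));c=cloud(s);hsv=cv2.cvtColor(s['frame'],cv2.COLOR_RGB2HSV)
    m=(np.hypot(c[...,0]-.585,c[...,1]-.0125)<.027)&(c[...,2]<.105)
    o=m&(hsv[...,0]>5)&(hsv[...,0]<25)&(hsv[...,1]>120)
    print(f,o.sum(),np.percentile(c[o][:,2],[10,30,50,70,90,99]).round(3),np.argwhere(o).mean(0))
E
```

```text
scene0 45 [0.047 0.05  0.052 0.069 0.078 0.081] [220.62222222 254.31111111]
s5 63 [0.064 0.068 0.07  0.085 0.094 0.101] [219.68253968 253.41269841]
```

The sleeve is lifted about 18 mm. Now up to just beneath the plate.

Emit:
{"api": "drive_tool", "payload": {
  "linear": [
    [0, 0, -4],
    [0, 0, -8],
    [0, 0, -12],
    [0, 0, -16],
    [0, 0, -20],
    [0, 0, -23],
    [0, 0, -26],
    [0, 0, -27]
  ],
  "rot": [
    [0, 0, 0],
    [0, 0, 0],
    [0, 0, 0],
    [0, 0, 0],
    [0, 0, 0],
    [0, 0, 0],
    [0, 0, 0],
    [0, 0, 0]
  ]
}}

```text
time: 13.53
position: [0.5841, 0.0198, 0.2081]
orientation: [1.996, 2.425, 0.001]
contact_force: [-0.2, 0.2, -3.1]
opening: 0.0182
grip_force: 45.0
```

Emit:
{"api": "drive_tool", "payload": {
  "linear": [
    [0, -0.4, 0],
    [0, -0.8, 0],
    [-0.1, -1.2, 0],
    [-0.2, -1.6, 0],
    [-0.3, -1.9, 0],
    [-0.4, -2.3, 0],
    [-0.5, -2.7, 0],
    [-0.65, -3.05, 0]
  ],
  "rot": [
    [0, 0, -3],
    [0, 0, -6],
    [0, 0, -9],
    [0, 0, -12],
    [0, 0, -15],
    [0, 0, -18],
    [0, 0, -21],
    [0, 0, -24]
  ]
}}

```text
time: 14.2
position: [0.5809, 0.0186, 0.2072]
orientation: [-1.444, -2.79, 0.0]
contact_force: [-0.9, 0.1, -3.1]
opening: 0.0179
grip_force: 45.0
```

Emit:
{"api": "drive_tool", "payload": {
  "linear": [
    [0, -0.4, 0],
    [0, -0.8, 0],
    [-0.1, -1.2, 0],
    [-0.2, -1.6, 0],
    [-0.3, -1.9, 0],
    [-0.4, -2.3, 0],
    [-0.5, -2.7, 0],
    [-0.65, -3.05, 0]
  ],
  "rot": [
    [0, 0, -3],
    [0, 0, -6],
    [0, 0, -9],
    [0, 0, -12],
    [0, 0, -15],
    [0, 0, -18],
    [0, 0, -21],
    [0, 0, -24]
  ]
}}

```text
time: 14.87
position: [0.5788, 0.0163, 0.2072]
orientation: [-0.833, -3.029, 0.0]
contact_force: [0.4, 0.3, -3.9]
opening: 0.018
grip_force: 45.0
```

```bash
cat > heading.py <<'E'
from h import *
def look(n):
    rel([.585,.0125,.2073]); o=sensors.get_obs(); print('F',np.round(o['contact_force'],1))
    s=snapshot('scene');np.savez(n+'.npz',**s);c=cloud(s);hsv=cv2.cvtColor(s['frame'],cv2.COLOR_RGB2HSV)
    m=(np.hypot(c[...,0]-.585,c[...,1]-.0125)<.03)&(c[...,2]<.14)&(hsv[...,0]>3)&(hsv[...,0]<25)&(hsv[...,1]>110)
    print('n',m.sum(),'z',np.percentile(c[m][:,2],[5,20,40,60,80,95]).round(3))
    # world-plane rectified view at eye-top height and lug height
    out=[]
    for z in(o['position'][2]-.0953+.009, o['position'][2]-.0953-.015,.106):
        g=np.linspace(-.045,.045,400); X,Y=np.meshgrid(.585+g,.0125-g); W=np.stack([X,Y,np.full_like(X,z)],-1)-np.array(s['eye'])
        k=W@R.from_rotvec(s['rotation']).as_matrix(); u=s['cx']-s['fx']*k[...,0]/k[...,2]; v=s['cy']+s['fy']*k[...,1]/k[...,2]
        out.append(cv2.remap(s['frame'][:,:,::-1].copy(),u.astype(np.float32),v.astype(np.float32),cv2.INTER_CUBIC))
    cv2.imwrite('pics/%s.png'%n,cv2.resize(np.hstack(out),(798,266)))
E
python3 -c "from heading import *; look('r6')"
```

```text
t 14.87 pos [0.5788 0.0163 0.2072] psi 149.3 q6 -1.06 lin [-7.3 -0.1 -0.1] rot [-0. -0.  0.]
F [ 0.4  0.3 -3.9]
n 122 z [0.092 0.094 0.096 0.097 0.106 0.119]
```

View pics/r6.png

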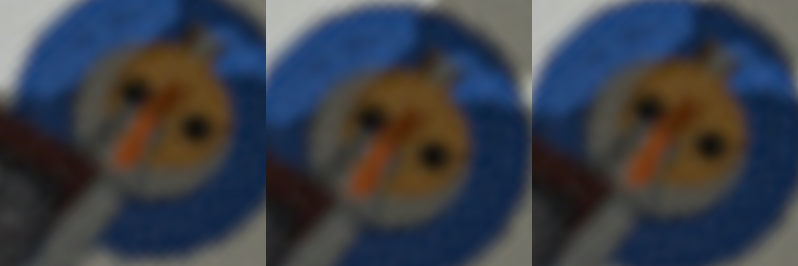

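The dots at (135,92) and (196,128) and the crossbar put the lugs at about 57–59°, so the sleeve followed the hook with little lag. A lug shows by the keyway. I'll trim slightly and lift slowly, feeling for contact.

Emit:
{"api": "drive_tool", "payload": {
  "linear": [
    [0.4, -0.4, 0],
    [0.8, -0.7, 0],
    [0.8, -0.7, 0],
    [0.8, -0.7, -1],
    [0.8, -0.7, -2],
    [0.8, -0.7, -3],
    [0.8, -0.7, -3.5],
    [0.8, -0.7, -4]
  ],
  "rot": [
    [0, 0, 1],
    [0, 0, 2],
    [0, 0, 2],
    [0, 0, 2],
    [0, 0, 2],
    [0, 0, 2],
    [0, 0, 2],
    [0, 0, 2]
  ]
}}

```text
time: 15.58
position: [0.5779, 0.0162, 0.2116]
orientation: [0.89, 3.013, 0.0]
contact_force: [-0.7, 0.5, -3.1]
opening: 0.018
grip_force: 45.0
```

Emit:
{"api": "drive_tool", "payload": {
  "linear": [
    [0, 0, -0.4],
    [0, 0, -0.8],
    [0, 0, -1.2],
    [0, 0, -1.6],
    [0, 0, -2],
    [0, 0, -2.4],
    [0, 0, -2.7],
    [0, 0, -3]
  ],
  "rot": [
    [0, 0, 0],
    [0, 0, 0],
    [0, 0, 0],
    [0, 0, 0],
    [0, 0, 0],
    [0, 0, 0],
    [0, 0, 0],
    [0, 0, 0]
  ]
}}

```text
time: 16.25
position: [0.5778, 0.0162, 0.2144]
orientation: [0.889, 3.013, 0.0]
contact_force: [-0.8, -0.0, -3.7]
opening: 0.0178
grip_force: 45.0
```

Emit:
{"api": "drive_tool", "payload": {
  "linear": [
    [0, 0, -0.4],
    [0, 0, -0.8],
    [0, 0, -1.2],
    [0, 0, -1.6],
    [0, 0, -2],
    [0, 0, -2.4],
    [0, 0, -2.7],
    [0, 0, -3]
  ],
  "rot": [
    [0, 0, 0],
    [0, 0, 0],
    [0, 0, 0],
    [0, 0, 0],
    [0, 0, 0],
    [0, 0, 0],
    [0, 0, 0],
    [0, 0, 0]
  ]
}}

```text
time: 16.92
position: [0.5779, 0.0162, 0.2174]
orientation: [0.89, 3.013, 0.0]
contact_force: [-0.2, 0.6, -3.1]
opening: 0.0176
grip_force: 45.0
```

Emit:
{"api": "drive_tool", "payload": {
  "linear": [
    [0, 0, -0.4],
    [0, 0, -0.8],
    [0, 0, -1.2],
    [0, 0, -1.6],
    [0, 0, -2],
    [0, 0, -2.4],
    [0, 0, -2.7],
    [0, 0, -3]
  ],
  "rot": [
    [0, 0, 0],
    [0, 0, 0],
    [0, 0, 0],
    [0, 0, 0],
    [0, 0, 0],
    [0, 0, 0],
    [0, 0, 0],
    [0, 0, 0]
  ]
}}

```text
time: 17.58
position: [0.5779, 0.0161, 0.2204]
orientation: [0.89, 3.013, 0.0]
contact_force: [0.5, 0.6, -3.2]
opening: 0.0181
grip_force: 45.0
```

Emit:
{"api": "drive_tool", "payload": {
  "linear": [
    [0, 0, -1.5],
    [0, 0, -3],
    [0, 0, -4.5],
    [0, 0, -6],
    [0, 0, -7.5],
    [0, 0, -9],
    [0, 0, -10.5],
    [0, 0, -12]
  ],
  "rot": [
    [0, 0, 0],
    [0, 0, 0],
    [0, 0, 0],
    [0, 0, 0],
    [0, 0, 0],
    [0, 0, 0],
    [0, 0, 0],
    [0, 0, 0]
  ]
}}

```text
time: 18.25
position: [0.5779, 0.0161, 0.2325]
orientation: [0.89, 3.013, -0.0]
contact_force: [-0.0, -0.0, -1.9]
opening: 0.0179
grip_force: 45.0
```

Emit:
{"api": "drive_tool", "payload": {
  "linear": [
    [0, 0, -3],
    [0, 0, -6],
    [0, 0, -9],
    [0, 0, -12],
    [0, 0, -15],
    [0, 0, -18],
    [0, 0, -21],
    [0, 0, -24]
  ],
  "rot": [
    [0, 0, 0],
    [0, 0, 0],
    [0, 0, 0],
    [0, 0, 0],
    [0, 0, 0],
    [0, 0, 0],
    [0, 0, 0],
    [0, 0, 0]
  ]
}}

```text
time: 18.92
position: [0.5778, 0.0162, 0.2567]
orientation: [0.889, 3.013, -0.0]
contact_force: [-0.5, 0.5, -3.4]
opening: 0.0175
grip_force: 45.0
```

Emit:
{"api": "drive_tool", "payload": {
  "linear": [
    [0, 0, -4],
    [0, 0, -8],
    [0, 0, -12],
    [0, 0, -16],
    [0, 0, -20],
    [0, 0, -25],
    [0, 0, -30],
    [0, 0, -30]
  ],
  "rot": [
    [0, 0, 0],
    [0, 0, 0],
    [0, 0, 0],
    [0, 0, 0],
    [0, 0, 0],
    [0, 0, 0],
    [0, 0, 0],
    [0, 0, 0]
  ]
}}

```text
time: 19.58
position: [0.5781, 0.0162, 0.2879]
orientation: [0.889, 3.011, 0.001]
contact_force: [0.1, 0.1, -4.4]
opening: 0.0178
grip_force: 45.0
```

```bash
python3 - <<'E'
from h import *
rel([.491,-.2465,.285]); print(sensors.get_obs()['contact_force'])
p=snapshot('scene');print([mark_of(k,p)[:1] for k in('sleeve','eye')])
c=cloud(p);P=sensors.get_obs()['position'];hsv=cv2.cvtColor(p['frame'],cv2.COLOR_RGB2HSV)
m=(np.hypot(c[...,0]-.585,c[...,1]-.0125)<.05)&(hsv[...,0]>3)&(hsv[...,0]<25)&(hsv[...,1]>110)&(c[...,2]>.11)&(c[...,2]<.2)
print(m.sum(),np.percentile(c[m],[5,50,95],axis=0).round(3))
E
```

```text
t 19.58 pos [0.5781 0.0162 0.2879] psi 147.1 q6 -1.03 lin [ -69.5 -267.9    2.8] rot [0.1 0.1 0. ]
[ 0.0534453   0.10936084 -4.35928176]
[[{'centre': [253.0, 209.2], 'confidence': 0.64}], [{'centre': [256.7, 196.7], 'confidence': 0.8}]]
173 [[ 0.578 -0.003  0.148]
 [ 0.593  0.017  0.175]
 [ 0.607  0.031  0.195]]
```

The sleeve is out above the plate. Carry it smoothly to the far tray.

Emit:
{"api": "drive_tool", "payload": {
  "linear": [
    [-0.5, -2, 0],
    [-1.4, -5.8, 0],
    [-2.8, -11.7, 0],
    [-4.6, -19.5, 0],
    [-6.9, -29.2, 0],
    [-9.5, -39.9, 0],
    [-12.3, -51.6, 0],
    [-15, -63.3, 0]
  ],
  "rot": [
    [0, 0, 0],
    [0, 0, 0],
    [0, 0, 0],
    [0, 0, 0],
    [0, 0, 0],
    [0, 0, 0],
    [0, 0, 0],
    [0, 0, 0]
  ]
}}

```text
time: 20.4
position: [0.5555, -0.0466, 0.2865]
orientation: [0.89, 3.013, -0.0]
contact_force: [-0.4, 0.2, -4.4]
opening: 0.0176
grip_force: 45.0
```

Emit:
{"api": "drive_tool", "payload": {
  "linear": [
    [-2.8, -11.7, 0],
    [-5.6, -23.4, 0],
    [-8.3, -35, 0],
    [-11.1, -46.8, 0],
    [-13.9, -58.5, 0],
    [-16.7, -70.1, 0],
    [-19.5, -81.8, 0],
    [-22.2, -93.5, 0]
  ],
  "rot": [
    [0, 0, 0],
    [0, 0, 0],
    [0, 0, 0],
    [0, 0, 0],
    [0, 0, 0],
    [0, 0, 0],
    [0, 0, 0],
    [0, 0, 0]
  ]
}}

```text
time: 21.07
position: [0.5235, -0.1368, 0.2864]
orientation: [0.89, 3.013, -0.0]
contact_force: [0.6, 0.2, -3.7]
opening: 0.018
grip_force: 45.0
```

Emit:
{"api": "drive_tool", "payload": {
  "linear": [
    [-2.8, -11.7, 0],
    [-5.6, -23.4, 0],
    [-8.3, -35, 0],
    [-11.1, -46.8, 0],
    [-13.9, -58.5, 0],
    [-16.4, -69.2, 0],
    [-18.8, -78.9, 0],
    [-20.8, -87.7, 0]
  ],
  "rot": [
    [0, 0, 0],
    [0, 0, 0],
    [0, 0, 0],
    [0, 0, 0],
    [0, 0, 0],
    [0, 0, 0],
    [0, 0, 0],
    [0, 0, 0]
  ]
}}

```text
time: 21.73
position: [0.4934, -0.2217, 0.2863]
orientation: [-0.89, -3.013, -0.0]
contact_force: [0.1, -0.3, -3.5]
opening: 0.0183
grip_force: 45.0
```

Emit:
{"api": "drive_tool", "payload": {
  "linear": [
    [-1.9, -7.8, 0],
    [-3.5, -14.6, 0],
    [-4.9, -20.5, 0],
    [-5.8, -24.4, 0],
    [-6.5, -27.3, 0],
    [-6.9, -29.2, 0],
    [-7.2, -30.2, 0],
    [-7.2, -30.2, 0]
  ],
  "rot": [
    [0, 0, 0],
    [0, 0, 0],
    [0, 0, 0],
    [0, 0, 0],
    [0, 0, 0],
    [0, 0, 0],
    [0, 0, 0],
    [0, 0, 0]
  ]
}}

```text
time: 22.4
position: [0.4834, -0.2499, 0.2864]
orientation: [-0.889, -3.013, -0.0]
contact_force: [-0.0, -0.3, -3.7]
opening: 0.018
grip_force: 45.0
```

```bash
python3 - <<'E'
from h import *
rel([.4837,-.2499,.1563]); print(sensors.get_obs()['contact_force'])
p=snapshot('top');c=cloud(p);P=sensors.get_obs()['position'];hsv=cv2.cvtColor(p['frame'],cv2.COLOR_RGB2HSV)
s=snapshot('scene');print([mark_of(k,s)[:1] for k in('sleeve','eye')])
c=cloud(s);hsv=cv2.cvtColor(s['frame'],cv2.COLOR_RGB2HSV)
m=(np.hypot(c[...,0]-.49,c[...,1]+.254)<.05)&(hsv[...,0]>3)&(hsv[...,0]<25)&(hsv[...,1]>110)&(c[...,2]>.09)&(c[...,2]<.22)
print(m.sum(),np.percentile(c[m],[5,50,95],axis=0).round(3))
E
```

```text
t 22.4 pos [ 0.4834 -0.2499  0.2864] psi 147.1 q6 -1.54 lin [-2.000e-01  1.000e-01  1.301e+02] rot [ 0. -0. -0.]
[-9.61546293e-04 -3.20594592e-01 -3.67313654e+00]
[[{'centre': [216.9, 143.2], 'confidence': 0.71}], [{'centre': [212.7, 128.0], 'confidence': 0.63}]]
131 [[ 0.478 -0.269  0.159]
 [ 0.495 -0.25   0.174]
 [ 0.511 -0.236  0.199]]
```

Emit:
{"api": "drive_tool", "payload": {
  "linear": [
    [0, 0, 3],
    [0, 0, 8],
    [0, 0, 15],
    [0, 0, 23],
    [0, 0, 31],
    [0, 0, 39],
    [0, 0, 47],
    [0, 0, 55]
  ],
  "rot": [
    [0, 0, 0],
    [0, 0, 0],
    [0, 0, 0],
    [0, 0, 0],
    [0, 0, 0],
    [0, 0, 0],
    [0, 0, 0],
    [0, 0, 0]
  ]
}}

```text
time: 23.27
position: [0.4833, -0.2498, 0.2302]
orientation: [-0.889, -3.012, -0.0]
contact_force: [0.6, 0.4, -4.8]
opening: 0.0176
grip_force: 45.0
```

Emit:
{"api": "drive_tool", "payload": {
  "linear": [
    [0, 0, 8],
    [0, 0, 16],
    [0, 0, 24],
    [0, 0, 32],
    [0, 0, 40],
    [0, 0, 47],
    [0, 0, 52],
    [0, 0, 55]
  ],
  "rot": [
    [0, 0, 0],
    [0, 0, 0],
    [0, 0, 0],
    [0, 0, 0],
    [0, 0, 0],
    [0, 0, 0],
    [0, 0, 0],
    [0, 0, 0]
  ]
}}

```text
time: 23.93
position: [0.4832, -0.2498, 0.1754]
orientation: [-0.889, -3.012, -0.0]
contact_force: [-0.8, 0.0, -2.5]
opening: 0.0177
grip_force: 45.0
```

Emit:
{"api": "drive_tool", "payload": {
  "linear": [
    [0, 0, 2],
    [0, 0, 4],
    [0, 0, 6],
    [0, 0, 8],
    [0, 0, 10],
    [0, 0, 12],
    [0, 0, 13.5],
    [0, 0, 15]
  ],
  "rot": [
    [0, 0, 0],
    [0, 0, 0],
    [0, 0, 0],
    [0, 0, 0],
    [0, 0, 0],
    [0, 0, 0],
    [0, 0, 0],
    [0, 0, 0]
  ]
}}

```text
time: 24.6
position: [0.4834, -0.2499, 0.1612]
orientation: [-0.889, -3.013, -0.0]
contact_force: [0.5, -0.2, -2.7]
opening: 0.0179
grip_force: 45.0
```

Emit:
{"api": "drive_tool", "payload": {
  "linear": [
    [0, 0, 0.8],
    [0, 0, 1.6],
    [0, 0, 2.4],
    [0, 0, 3.2],
    [0, 0, 4],
    [0, 0, 4.8],
    [0, 0, 5.6],
    [0, 0, 6.4]
  ],
  "rot": [
    [0, 0, 0],
    [0, 0, 0],
    [0, 0, 0],
    [0, 0, 0],
    [0, 0, 0],
    [0, 0, 0],
    [0, 0, 0],
    [0, 0, 0]
  ]
}}

```text
time: 25.27
position: [0.4836, -0.25, 0.1554]
orientation: [0.889, 3.012, -0.0]
contact_force: [-0.1, 0.1, -1.0]
opening: 0.0179
grip_force: 45.0
```

Emit:
{"api": "drive_tool", "payload": {
  "linear": [
    [0, 0, 0.8],
    [0, 0, 1.6],
    [0, 0, 2.4],
    [0, 0, 3.2],
    [0, 0, 4],
    [0, 0, 4.8],
    [0, 0, 5.2],
    [0, 0, 5.2]
  ],
  "rot": [
    [0, 0, 0],
    [0, 0, 0],
    [0, 0, 0],
    [0, 0, 0],
    [0, 0, 0],
    [0, 0, 0],
    [0, 0, 0],
    [0, 0, 0]
  ]
}}

```text
time: 25.93
position: [0.4834, -0.2499, 0.1496]
orientation: [-0.889, -3.013, -0.0]
contact_force: [-0.2, 0.3, -2.0]
opening: 0.0178
grip_force: 45.0
```

```bash
python3 - <<'E'
from h import *
rel([.4837,-.2499,.1493]); print(sensors.get_obs()['contact_force'])
s=snapshot('scene');c=cloud(s);hsv=cv2.cvtColor(s['frame'],cv2.COLOR_RGB2HSV)
m=(np.hypot(c[...,0]-.49,c[...,1]+.254)<.05)&(hsv[...,0]>3)&(hsv[...,0]<25)&(hsv[...,1]>110)&(c[...,2]>.0)&(c[...,2]<.12)
print(m.sum(),np.percentile(c[m],[5,20,50,80,95],axis=0).round(3))
cv2.imwrite('pics/c7.png',cv2.resize(s['frame'][115:205,160:280,::-1],(640,480),interpolation=2))
E
```

```text
t 25.93 pos [ 0.4834 -0.2499  0.1496] psi 147.1 q6 -1.54 lin [-0.3  0.1  0.3] rot [-0. -0.  0.]
[-0.18849061  0.33578651 -2.04359426]
7 [[ 0.481 -0.265  0.05 ]
 [ 0.489 -0.261  0.067]
 [ 0.49  -0.258  0.069]
 [ 0.494 -0.253  0.072]
 [ 0.496 -0.253  0.075]]
```

View pics/c7.png

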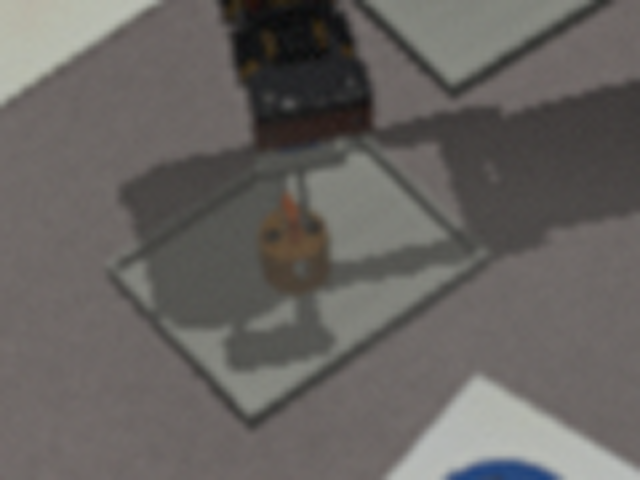

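The sleeve stands upright in the tray at (295,250). Now I back the foot out.

Emit:
{"api": "drive_tool", "payload": {
  "linear": [
    [0, 0, 1.5],
    [1, 0, 2.5],
    [3, 0, 2.5],
    [6, 0, 2.5],
    [9, 0, 2.5],
    [12, 0, 2.5],
    [15, 0, 2.5],
    [18, 0, 2.5]
  ],
  "rot": [
    [0, 0, 0],
    [0, 0, 0],
    [0, 0, 0],
    [0, 0, 0],
    [0, 0, 0],
    [0, 0, 0],
    [0, 0, 0],
    [0, 0, 0]
  ]
}}

```text
time: 26.65
position: [0.468, -0.2399, 0.1474]
orientation: [0.889, 3.013, -0.0]
contact_force: [0.2, 0.4, -1.4]
opening: 0.0177
grip_force: 45.0
```

Emit:
{"api": "drive_tool", "payload": {
  "linear": [
    [4, 0, 0],
    [8, 0, 0],
    [12, 0, 0],
    [15, 0, 0],
    [15, 0, -10],
    [15, 0, -30],
    [15, 0, -60],
    [15, 0, -90]
  ],
  "rot": [
    [0, 0, 0],
    [0, 0, 0],
    [0, 0, 0],
    [0, 0, 0],
    [0, 0, 0],
    [0, 0, 0],
    [0, 0, 0],
    [0, 0, 0]
  ]
}}

```text
time: 27.32
position: [0.4552, -0.2317, 0.2383]
orientation: [-0.889, -3.012, -0.001]
contact_force: [0.4, -0.9, -0.8]
opening: 0.0175
grip_force: 45.0
```

```bash
python3 - <<'E'
from h import *
rel([.5505,.2738,.235],163);
s=snapshot('scene');c=cloud(s);hsv=cv2.cvtColor(s['frame'],cv2.COLOR_RGB2HSV)
m=(np.hypot(c[...,0]-.49,c[...,1]+.254)<.05)&(hsv[...,0]>3)&(hsv[...,0]<25)&(hsv[...,1]>110)&(c[...,2]<.2)
print(m.sum(),np.percentile(c[m],[5,20,50,80,95],axis=0).round(3)); print(mark_of('sleeve',s)[:1],[at_z(s,q['centre'],.004) for q in mark_of('sleeve',s)[:1]])
E
```

```text
t 27.32 pos [ 0.4552 -0.2317  0.2383] psi 147.1 q6 -1.53 lin [194.6 476.2   3.5] rot [  0.   -0.1 -15.9]
13 [[ 0.477 -0.266  0.042]
 [ 0.483 -0.264  0.053]
 [ 0.492 -0.259  0.068]
 [ 0.496 -0.253  0.069]
 [ 0.497 -0.248  0.073]]
[{'centre': [217.6, 165.6], 'confidence': 0.73}] [array([ 0.48671422, -0.24880663,  0.004     ])]
```

Emit:
{"api": "drive_tool", "payload": {
  "linear": [
    [10, 25, 0],
    [35, 85, 0],
    [60, 145, 0],
    [76, 185, 0],
    [91, 223, 0],
    [106, 260, 0],
    [122, 298, 0],
    [137, 335, 0]
  ],
  "rot": [
    [0, 0, -2],
    [0, 0, -4],
    [0, 0, -6],
    [0, 0, -8],
    [0, 0, -10],
    [0, 0, -12],
    [0, 0, -14],
    [0, 0, -16]
  ]
}}

```text
time: 28.13
position: [0.5141, 0.0832, 0.236]
orientation: [-0.459, -3.106, 0.001]
contact_force: [0.9, 0.3, -1.5]
opening: 0.0177
grip_force: 45.0
```

```bash
python3 - <<'E'
from h import *
rel([.5506,.2743,.235],163)
E
```

```text
t 28.13 pos [0.5141 0.0832 0.236 ] psi 163.2 q6 -1.18 lin [ 20.3 193.5   0.9] rot [-0.  -0.1  0.2]
```

Emit:
{"api": "drive_tool", "payload": {
  "linear": [
    [4, 35, 0],
    [8, 75, 0],
    [12, 115, 0],
    [15, 145, 0],
    [17, 168, 0],
    [19, 182, 0],
    [20, 188, 0],
    [20, 188, 0]
  ],
  "rot": [
    [0, 0, 0],
    [0, 0, 0],
    [0, 0, 0],
    [0, 0, 0],
    [0, 0, 0],
    [0, 0, 0],
    [0, 0, 0],
    [0, 0, 0]
  ]
}}

```text
time: 28.8
position: [0.5498, 0.2673, 0.2361]
orientation: [-0.46, -3.106, 0.002]
contact_force: [0.2, -0.1, -2.3]
opening: 0.0181
grip_force: 45.0
```

```bash
python3 - <<'E'
from h import *
snapshot('top'); rel([.5506,.2743,.235],163)
E
```

```text
t 28.85 pos [0.55   0.2663 0.2366] psi 163.1 q6 -0.88 lin [1.7 7.9 1.6] rot [-0.1 -0.   0.1]
```

Emit:
{"api": "drive_tool", "payload": {
  "linear": [
    [1, 4, 0],
    [1.7, 8, 0],
    [1.7, 8, 4],
    [1.7, 8, 14],
    [1.7, 8, 26],
    [1.7, 8, 38],
    [1.7, 8, 46],
    [1.7, 8, 48]
  ],
  "rot": [
    [0, 0, 0],
    [0, 0, 0],
    [0, 0, 0],
    [0, 0, 0],
    [0, 0, 0],
    [0, 0, 0],
    [0, 0, 0],
    [0, 0, 0]
  ]
}}

```text
time: 29.52
position: [0.5498, 0.2744, 0.1858]
orientation: [-0.461, -3.104, 0.004]
contact_force: [0.1, -0.9, -1.3]
opening: 0.0179
grip_force: 45.0
```

```bash
python3 - <<'E'
from h import *
rel([.5506,.2743,.1013],163);print(sensors.get_obs()['contact_force'])
E
```

```text
t 29.52 pos [0.5498 0.2744 0.1858] psi 163.1 q6 -0.87 lin [-1.1  0.4 84.5] rot [-0.2 -0.2  0.1]
[ 0.06098281 -0.90623112 -1.33763573]
```

Emit:
{"api": "drive_tool", "payload": {
  "linear": [
    [0, 0, 10],
    [0, 0, 22],
    [0, 0, 36],
    [0, 0, 50],
    [0, 0, 64],
    [0, 0, 74],
    [0, 0, 80],
    [0, 0, 83]
  ],
  "rot": [
    [0, 0, 0],
    [0, 0, 0],
    [0, 0, 0],
    [0, 0, 0],
    [0, 0, 0],
    [0, 0, 0],
    [0, 0, 0],
    [0, 0, 0]
  ]
}}

```text
time: 30.18
position: [0.5502, 0.2747, 0.1045]
orientation: [-0.461, -3.106, 0.002]
contact_force: [-0.3, 0.9, -1.3]
opening: 0.0177
grip_force: 45.0
```

```bash
python3 - <<'E'
from h import *
snapshot('top');rel([.5506,.2743,.1008],163);print(sensors.get_obs()['contact_force'])
E
```

```text
t 30.23 pos [0.5504 0.2748 0.1048] psi 163.1 q6 -0.87 lin [-0.4 -0.4  4. ] rot [-0.1 -0.1  0.1]
[-0.80272765  0.13890142 -2.25389172]
```

Emit:
{"api": "drive_tool", "payload": {
  "linear": [
    [0, 0, 1],
    [0, 0, 2],
    [0, 0, 3],
    [0, 0, 4],
    [0, 0, 4],
    [0, 0, 4],
    [0, 0, 4],
    [0, 0, 4]
  ],
  "rot": [
    [0, 0, 0],
    [0, 0, 0],
    [0, 0, 0],
    [0, 0, 0],
    [0, 0, 0],
    [0, 0, 0],
    [0, 0, 0],
    [0, 0, 0]
  ]
}}

```text
time: 30.9
position: [0.5508, 0.275, 0.1024]
orientation: [0.462, 3.107, 0.0]
contact_force: [0.2, -1.3, -1.5]
opening: 0.0179
grip_force: 45.0
```

Emit:
{"api": "drive_tool", "payload": {
  "linear": [
    [0, 0, 0],
    [0, 0, 0],
    [0, 0, 0],
    [0, 0, 0],
    [0, 0, 0],
    [0, 0, 0],
    [0, 0, 0],
    [0, 0, 0]
  ],
  "rot": [
    [0, 0, 0],
    [0, 0, 0],
    [0, 0, 0],
    [0, 0, 0],
    [0, 0, 0],
    [0, 0, 0],
    [0, 0, 0],
    [0, 0, 0]
  ],
  "jaw": -1
}}

```text
time: 31.57
position: [0.5508, 0.2749, 0.1022]
orientation: [-0.462, -3.107, -0.0]
contact_force: [0.1, -0.3, 0.1]
opening: 0.068
grip_force: 0.0
```

Emit:
{"api": "drive_tool", "payload": {
  "linear": [
    [0, 0, 0],
    [0, 0, 0],
    [0, 0, 0],
    [0, 0, 0],
    [0, 0, -10],
    [0, 0, -30],
    [0, 0, -50],
    [0, 0, -70]
  ],
  "rot": [
    [0, 0, 0],
    [0, 0, 0],
    [0, 0, 0],
    [0, 0, 0],
    [0, 0, 0],
    [0, 0, 0],
    [0, 0, 0],
    [0, 0, 0]
  ]
}}

```text
time: 32.23
position: [0.5507, 0.2749, 0.1738]
orientation: [0.461, 3.107, 0.0]
contact_force: [-0.9, -0.1, 0.3]
opening: 0.0877
grip_force: 0.0
```

Emit:
{"api": "drive_tool", "payload": {
  "linear": [
    [0, 0, -20],
    [0, 0, -40],
    [0, 0, -60],
    [0, 0, -70],
    [0, 0, -70],
    [0, 0, -70],
    [0, 0, -70],
    [0, 0, -70]
  ],
  "rot": [
    [0, 0, 0],
    [0, 0, 0],
    [0, 0, 0],
    [0, 0, 0],
    [0, 0, 0],
    [0, 0, 0],
    [0, 0, 0],
    [0, 0, 0]
  ]
}}

```text
time: 32.9
position: [0.5503, 0.2748, 0.2403]
orientation: [-0.461, -3.105, 0.003]
contact_force: [-0.6, 0.1, -0.1]
opening: 0.0879
grip_force: 0.0
```

```bash
python3 - <<'E'
from h import *
rel([.55,.27,.24]); o=sensors.get_obs();p=snapshot('wrist');c=w_depth(p,o)
for lo,hi,rad in((.135,.16,.03),):
    q=c[(np.hypot(c[...,0]-.55,c[...,1]-.274)<rad)&(c[...,2]>lo)&(c[...,2]<hi)]
    print(len(q),np.percentile(q[:,2],[5,50,95]).round(4),cv2.minAreaRect((q[:,:2]*1000).astype(np.float32)))
s=snapshot('scene');print([(k,np.round(at_z(s,m['centre'],z),3)) for k,z in(('hook_grip',.12),('sleeve',.004),('dropper',0),('beaker',0),('jar',0)) for m in mark_of(k,s)[:1]])
E
```

```text
t 32.9 pos [0.5503 0.2748 0.2403] psi 163.1 q6 -0.87 lin [-1.1 -4.7  0.3] rot [-0.1 -0.1  0. ]
633 [0.1404 0.1494 0.1506] ((551.1408081054688, 274.7603759765625), (17.955251693725586, 26.574260711669922), 73.17597961425781)
[('hook_grip', array([0.555, 0.277, 0.12 ])), ('sleeve', array([ 0.488, -0.253,  0.004])), ('dropper', array([0.76, 0.15, 0.  ])), ('beaker', array([ 0.778, -0.137,  0.   ])), ('jar', array([0.768, 0.019, 0.   ]))]
```

The hook hangs upright and centred with its handle top at 0.150, and the sleeve stands in the tray. Handing in.

```bash
python3 -c "
from station import manip
print(manip.finish_job())"
```

```text
the job is handed in; nothing more can be done
None
```

I handed the job in at about 33 s; no verdict came back. The sleeve came out through the keyways and stands upright in the farthest tray, the hook hangs centred in its stand, and I saw no sign that the bottle, beaker or jar had moved. I aligned the lugs by camera just below the plate instead of feeling for the keyways, and felt no contact during the slow lift through.

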